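# Show the notched filter plate over the light pad

## Robot

A 6-joint arm with a two-finger parallel gripper is mounted at the origin on the work surface. World frame = base frame: x ahead of the robot, y to its left, z up, the work surface at z = 0. Lengths are in mm, angles in rad, forces in N, time in s.
With the tool pointing down it reaches from about 275 to 975 mm from the base axis. Payload 8.4 kg.
Tool frame: the origin (TCP) lies at the very end of the fingers, on their centre line; the grasp point (between the pads) lies manip.grip_depth behind it (manip.grip_depth is the distance from the TCP to the grasp point, in mm); z points along the fingers, y is the line along which they close (so a half turn about z gives the same grasp; the last joint's range is limited). The gripper opens to 92 mm and grips with 3 to 60 N. Pads are 20 mm wide; open, the fingers measure 128 mm over their backs; the gripper's body (75 mm by 189 mm) begins 69 mm behind the grasp point.
Start: joints at [-1.33, 0.353, 1.633, -0, 1.155, -0.002], TCP at [150.262, -606.671, 214.583] pointing down, gripper open.
Joint ranges: [-2.63, 2.63], [-0.92, 2.1], [0.06, 2.66], [-1.3, 4.44], [0, 2.69], [-3.02, 3.02]. Speed limits (rad/s): [2.22, 2.22, 2.79, 3.14, 3.14, 3.14].

## Interface

Orientations are given as a unit quaternion [w, x, y, z].
In Python, from plant import manip gives the robot as it stands.
- The arm moves only by the tool play_rows, never from a script. Its argument "steps" is a list that holds one entry, the list of rows, each a list of 7 numbers: the closure, from 0 (fully open) to 1 (shut), then the shift along the tool's x, y, z scaled (see below), then the turn, a rotation vector about the tool's x, y, z scaled (see below). A call has exactly 8 rows; each row shifts and turns the commanded pose from where the row before left it, along the tool's axes as they then stand; what a row does not reach is not made up. The controller multiplies each number of a shift by 25 mm and each number of a turn by 0.15 rad. A row lasts 1/10 s, in which the tool goes at most 50 mm and 8.59 degrees, less where a joint would pass 70% of its speed; a pose out of reach is approached as far as the arm can. A call with a number of a shift or a turn outside -1 to 1 is refused whole. A call with a gripper value outside its range is refused whole. The fingers move at their own pace and stop on an object; "force" is the grip in N (left out, the last holds). Time passes only in rows, so rows that do not move let the fingers close, or fill a call up. It gives the time, the measured TCP pose, the force, the opening and the grip force at its end, in the units of the state.
- manip.sense(): the state, without advancing time (a new reading comes with each control period).
- manip.camera(name): name is "scene" or "top" or "wrist"; returns a dict with "img" (384x512x3 uint8, red, green, blue), "depth" (384x512 float32, mm along the optical axis (not along the pixel's ray), 0 where there is no reading), "fx", "fy", "cx", "cy" (pixels), "rvec" (rotation vector, rad) and "tvec" (3), from world to camera coordinates, as OpenCV has them. Camera axes: x right, y down, z forward; pixel columns grow to the right and rows downward; lengths in mm; the calibration is good to about 2 mm. A picture is of the moment at which its call begins.
- manip.hand_in(): hands the job in; it is judged then, once.
The state is a dict: "time": time; "joint_pos": joint angles; "dq": joint speeds; "tau": joint torques, N m; "tcp_pos": TCP position; "ee_rot": TCP orientation; "ft_force": force on the tool from outside, world axes, zero at the start; "ft_torque": the same for the moment, N m; "opening": opening from 0.0 (shut) to 1.0 (fully open); "grip_force": force on a finger pad.
Only numpy, scipy, OpenCV 4.12 (cv2) and the standard library are available. Lean on these libraries where they do the work, as an engineer would, in place of code of your own. Each camera call takes 0.05 s, during which the arm holds its last target. There are 200 camera calls.

## Task

Take the notched glass filter plate out of the wooden rack (the two plates beside it have all their corners whole) and hold it about a hand's width above the middle of the light pad, roughly level with its label face up, its long side square to the pad's raised rail and its frosted, notched end towards that rail. Finish while still holding it there, steady; leave the other two plates and everything else on the bench undisturbed.

Things in the scene. Friction and masses are not known exactly. Their poses are not given: they have to be found in the camera images.
- plate: the filter plate: clear glass, 66 mm long (x), 6 thick (y), 50 tall (z), 50 g, standing on its long edge in a rack slot. At its -x end the upper (+z) corner is missing (square notch, 14 x 14 mm), so that end's edge is 36 mm high. Label face: +y. Seen standing, label face towards you, the notch is the upper right corner. Origin: middle of the lower edge
- plate_mid (a point): centre of the filter plate, 25 mm above its lower edge; axes as plate
- plate_frost (a point): middle of the notched (-x) end of the filter plate, 33 mm from plate_mid; the 22 mm next to this end are frosted white on the +y face and carry a small paper label there; axes as plate
- plate_plain (a point): middle of the plain (+x) end of the filter plate, 33 mm from plate_mid; axes as plate
- cover_a: a clear glass cover plate of the same 66 x 6 x 50 mm with all corners whole and no frosting, standing in another slot of the rack; origin at the centre of its lower edge
- cover_b: a second cover plate like cover_a, in the remaining slot
- rack: wooden block fixed to the bench, 40 (x) by 150 (y) by 70 mm high, turned any way round. Three slots along x, 8 mm wide, 12 deep, at y = -55, 0, +55 mm, floor 58 mm above the bench. The plates stand loosely in them and overhang the block by 13 mm at both ends; all plates' axes are parallel to the rack's. Origin: centre of its underside
- pad: the light pad, a flat lamp fixed to the bench: 120 mm (x) by 160 mm (y), lit white face 18 mm above the bench, and one raised aluminium rail, 10 mm wide and 28 mm above the bench, along its whole +y edge; yaw within 25 degrees of the bench's. Origin: centre of its underside
- driver: a screwdriver with a black handle, 170 mm long, lying flat; origin near its middle on the bench. A bystander
- tape: a roll of grey tape lying flat, 90 mm across, 24 mm high; origin at the centre of its underside. A bystander
- jar: a capped jar, 60 mm across, 65 mm tall; origin at the centre of its underside. A bystander
- spray: a spray can with a paper label, 54 mm across, 150 mm tall; origin at the centre of its underside. A bystander
- block: a cork sanding block, 100 x 60 x 30 mm; origin at the centre of its underside. A bystander
- wrench: a steel wrench, 160 mm long, lying flat; origin near its middle on the bench. A bystander
Not all that is in view belongs to the job. Leave any black, red or yellow look-alike of the pad alone.

How it is judged (in metres and radians):
On the way:
1. the filter plate is held by the fingers, lifted clear of the rack (height (world z) of plate_mid above 0.12 m and contact force between plate and the fingers above 0.5 N and contact force between plate and rack below 0.1 N), for 0.2 s.
At the end, for the whole second after the job is handed in: The fingers hold the filter plate off pad and rack, at rest: centre within 30 mm of the pad's centre seen from above, 60 to 220 mm above the bench; label face up, within 34 degrees of level; long side within 34 degrees of the pad's y axis, frosted end towards the rail (contact force between plate and the fingers above 0.5 N and contact force between plate and pad below 0.1 N and contact force between plate and rack below 0.1 N and height (world z) of plate_mid between 0.06 and 0.22 m and horizontal distance between plate_mid and pad below 0.03 m and angle between plate's own y axis and vertical below 0.6 rad and angle between the x axis of plate and the y axis of pad, either way round below 0.6 rad and y of plate_frost in the frame of pad above -0.005 m and y of plate_plain in the frame of pad below 0.005 m and linear speed of plate below 0.03 m/s and angular speed of plate below 0.3 rad/s); the arm keeps its last pose, push and grip.
It fails at once if a cover plate is moved by more than 20 mm (distance of any of cover_a, cover_b from where it was at the start of the episode above 0.02 m).
It fails at once if a bystander is moved by more than 30 mm (distance of any of driver, tape, jar, spray, block, wrench from where it was at the start of the episode above 0.03 m).
It also fails if it takes over 35 s, if anything falls off the work surface, if the arm or the gripper's body presses on something with over 40 N, if the wrist force passes 120 N, or if a joint passes its speed limit or range.

## Working session

There is one attempt and no reset: what is moved stays moved. The work goes in short steps, Python scripts to look and compute and a tool call to move; the robot and the scene stay as the last step left them, time stands still between calls to the robot, and variables do not carry over. Pictures are saved under pics/ and viewed, at most 10 in all, crops included, and the job is handed in when it is done.

Besides the shell and the picture viewer there is one more tool, called after "Emit:" as a command line: name --argument value ..., lists and objects as JSON in quotes. play_rows: Moves the arm, as the interface text tells. Shifts and turns lie within -1 to 1; 1 stands for 25 mm of shift or 0.15 rad of turn. Its arguments: {"type":"object","properties":{"steps":{"type":"array","items":{"type":"array","items":{"type":"array","items":{"type":"number","minimum":-1,"maximum":1}}}},"force":{"type":"number"}},"required":["steps"]}

```bash
mkdir -p pics; cat > h.py <<'E'
import numpy as np, cv2
from plant import manip
from scipy.spatial.transform import Rotation as R
def cam(n):
    c=manip.camera(n); c['R']=cv2.Rodrigues(np.array(c['rvec'],float))[0]; c['t']=np.array(c['tvec'],float).ravel(); return c
def ray(c,u,v):
    d=c['R'].T@np.array([(u-c['cx'])/c['fx'],(v-c['cy'])/c['fy'],1.]); return -c['R'].T@c['t'],d
def onz(c,u,v,z):
    o,d=ray(c,u,v); return o+d*(z-o[2])/d[2]
def dep(c,u,v):
    o,d=ray(c,u,v); return o+d*c['depth'][int(v),int(u)]
def two(c1,p1,c2,p2):
    o,d=ray(c1,*p1); q,e=ray(c2,*p2)
    s=np.linalg.lstsq(np.c_[d,-e],q-o,rcond=None)[0]; a=o+d*s[0]; b=q+e*s[1]
    return (a+b)/2,np.linalg.norm(a-b)
def proj(c,P):
    p=c['R']@np.array(P,float)+c['t']; return p[:2]/p[2]*[c['fx'],c['fy']]+[c['cx'],c['cy']]
E
python3 - <<'E'
from h import *
import pickle
s=manip.sense();print(s,manip.grip_depth)
cs={n:cam(n) for n in('scene','top','wrist')}
pickle.dump(cs,open('c0.pkl','wb'))
for n,c in cs.items():
    print(n,c['fx'],c['cx'],c['cy'],-c['R'].T@c['t'],c['R'][2])
    cv2.imwrite(f'pics/{n}0.png',c['img'][:,:,::-1])
a=np.vstack([cs['scene']['img'],cs['top']['img']])
E
```

```text
{'time': 0.0, 'joint_pos': array([-1.33041383e+00,  3.53621270e-01,  1.63415655e+00, -1.37823708e-05,
        1.15517575e+00, -2.35177737e-03]), 'dq': array([-3.08404850e-04, -1.35034993e-03, -9.63166303e-04,  8.27521722e-04,
        1.98834796e-05, -1.12290503e-03]), 'tau': array([-3.53618721e-03, -5.93839967e+01, -3.34217119e+01,  6.95437426e-02,
        2.35961576e-02, -1.34647935e-04]), 'tcp_pos': array([ 150.1288027 , -606.18375432,  213.87088119]), 'ee_rot': array([-6.74899956e-04,  9.92643478e-01,  1.21072139e-01, -8.70523922e-05]), 'ft_force': array([-0.0309451 , -0.6758159 , -0.31596316]), 'ft_torque': array([-0.02419269,  0.00944751,  0.01276224]), 'grip_force': 0.0, 'opening': 1.0006004500777523} 18.700000000000003
scene 484.4660504975788 249.78071534804565 191.3083263960175 [1226.87406704 1096.38083541 1001.60157481] [-0.45986343 -0.66865546 -0.58431626]
top 491.75843326562847 251.04138817553212 189.47651137206518 [ 266.17127488   57.53559873 1622.69921295] [ 0.15057652 -0.01333663 -0.98850839]
wrist 316.07655884333093 258.32795217351014 188.48090256700362 [ 231.17025682 -586.97228797  384.74614046] [-0.28566683 -0.07072362 -0.95571577]
```

View pics/scene0.png

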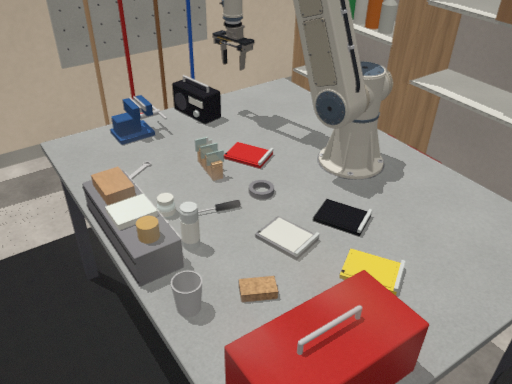

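View pics/top0.png

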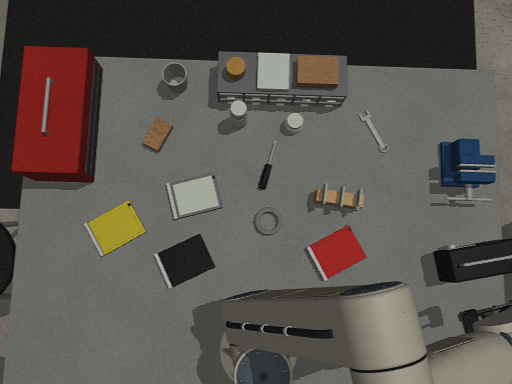

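The scene shows the rack with three plates at (210,158) and the white pad at (287,236). In the top view the rack is at (341,197) and the white pad at (195,196), with its rail on the left edge. The three candidate plates in the top view are at about (325,193), (343,196) and (360,198). I'll enlarge both views.

```bash
python3 - <<'E'
from h import *
import pickle
cs=pickle.load(open('c0.pkl','rb'))
a=cs['scene']['img'][130:185,185:235]; b=cs['top']['img'][175:217,308:373]
a=cv2.resize(a,None,fx=7,fy=7,interpolation=cv2.INTER_CUBIC);b=cv2.resize(b,None,fx=6,fy=6,interpolation=cv2.INTER_CUBIC)
m=np.zeros((385,350+390,3),np.uint8);m[:385,:350]=a;m[:252,350:]=b
cv2.imwrite('pics/crop0.png',m[:,:,::-1])
# pad and rack masks
for n in('top','scene'):
    c=cs[n];hsv=cv2.cvtColor(c['img'],cv2.COLOR_RGB2HSV)
    for nm,lo,hi,box in(('pad',(0,0,190),(180,50,255),(160,225,165,225) if n=='top' else (250,325,210,260)),('wood',(5,70,80),(22,255,255),(305,375,175,217) if n=='top' else (185,235,130,185))):
        m=cv2.inRange(hsv,lo,hi); k=np.zeros_like(m); x0,x1,y0,y1=box; k[y0:y1,x0:x1]=m[y0:y1,x0:x1]
        for q in cv2.findContours(k,cv2.RETR_EXTERNAL,cv2.CHAIN_APPROX_NONE)[0]:
            if cv2.contourArea(q)>15:
                bx=cv2.boxPoints(cv2.minAreaRect(q)); print(n,nm,cv2.contourArea(q),bx.round(1).tolist())
                z=18 if nm=='pad' else 70
                print('   ',[onz(c,*p,z).round(0)[:2].tolist() for p in bx], 'depthz',dep(c,*bx.mean(0)).round(1))
E
```

```text
top wood 21.0 [[358.6000061035156, 206.60000610351562], [361.6000061035156, 194.60000610351562], [364.8999938964844, 195.5], [361.8999938964844, 207.5]]
    [[458.0, -308.0], [497.0, -318.0], [495.0, -328.0], [456.0, -319.0]] depthz [ 476.6 -318.2   69.8]
top wood 139.0 [[342.1000061035156, 204.1999969482422], [344.20001220703125, 191.89999389648438], [357.20001220703125, 194.0], [355.1000061035156, 206.39999389648438]]
    [[465.0, -255.0], [504.0, -262.0], [499.0, -304.0], [459.0, -297.0]] depthz [ 481.1 -278.6   73.6]
top wood 143.5 [[324.8999938964844, 201.5], [327.0, 189.1999969482422], [340.1000061035156, 191.39999389648438], [338.1000061035156, 203.6999969482422]]
    [[471.0, -200.0], [511.0, -207.0], [506.0, -249.0], [466.0, -242.0]] depthz [ 488.7 -224.6   69.2]
top wood 57.0 [[315.3999938964844, 199.89999389648438], [317.20001220703125, 187.6999969482422], [322.8999938964844, 188.60000610351562], [321.20001220703125, 200.6999969482422]]
    [[476.0, -170.0], [515.0, -175.0], [513.0, -194.0], [473.0, -188.0]] depthz [ 493.  -180.4   78.2]
scene pad 973.5 [[257.29998779296875, 237.5], [267.0, 212.5], [318.20001220703125, 232.5], [308.5, 257.3999938964844]]
    [[570.0, 184.0], [473.0, 100.0], [398.0, 270.0], [495.0, 339.0]] depthz [480.3 221.6  12.2]
scene wood 249.0 [[190.1999969482422, 165.0], [199.0, 149.0], [228.5, 165.10000610351562], [219.6999969482422, 181.10000610351562]]
    [[580.0, -218.0], [500.0, -298.0], [467.0, -143.0], [545.0, -75.0]] depthz [ 518.3 -191.1   62.6]
```

View pics/crop0.png

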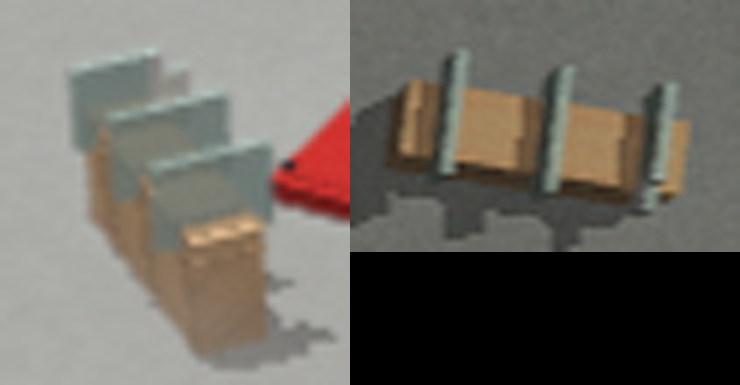

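The far plate (top view (360,198), scene crop (180,75)) ends early at its robot-side upper corner and has a white patch there. The plates at top (325,193) and (343,196) look whole. So the far one fits, and I'll confirm it with a wrist crop from above. Next I'll measure the pad and plan the viewing move.

```bash
cat >> h.py <<'E'
def down(yaw_y):  # tool down, tool y at world yaw
    y=np.array([np.cos(yaw_y),np.sin(yaw_y),0]); z=np.array([0,0,-1.]); return R.from_matrix(np.c_[np.cross(y,z),y,z])
def cur():
    s=manip.sense(); q=s['ee_rot']; return np.array(s['tcp_pos']),R.from_quat([q[1],q[2],q[3],q[0]]),s
def plan(p0,R0,p1,R1,n,clo,rv=None):
    rv=(R0.inv()*R1).as_rotvec() if rv is None else np.array(rv)
    rows=[];Rk=R0
    for k in range(n):
        rows.append([clo]+(Rk.inv().apply((p1-p0)/n)/25).round(2).tolist()+(rv/n/.15).round(2).tolist()); Rk=Rk*R.from_rotvec(rv/n)
    for i in range(0,n,8): print(rows[i:i+8])
E
python3 - <<'E'
from h import *
import pickle
cs=pickle.load(open('c0.pkl','rb'));
for n,(x0,x1,y0,y1) in(('top',(160,228,168,224)),('scene',(250,325,212,262))):
    c=cs[n];hsv=cv2.cvtColor(c['img'],cv2.COLOR_RGB2HSV)
    for thr in(150,170,185):
        m=cv2.inRange(hsv,(0,0,thr),(180,60,255));k=np.zeros_like(m);k[y0:y1,x0:x1]=m[y0:y1,x0:x1]
        for q in cv2.findContours(k,cv2.RETR_EXTERNAL,cv2.CHAIN_APPROX_NONE)[0]:
            if cv2.contourArea(q)<15: continue
            M=cv2.moments(q);ce=(M['m10']/M['m00'],M['m01']/M['m00'])
            W=np.array([onz(c,*p,18)[:2] for p in q[:,0]],np.float32)
            print(n,thr,len(q),np.round(ce),'onz18',onz(c,*ce,18).round(),'dep',dep(c,*ce).round(),'rect',cv2.minAreaRect(W))
p,Ro,s=cur(); print(Ro.as_matrix().round(3))
R1=down(np.radians(83.4)); print((Ro.inv()*R1).as_rotvec())
plan(p,Ro,np.array([465,-275,290.]),R1,24,0.6)
E
```

```text
top 150 71 [172. 200.] onz18 [466. 295.  18.] dep [464. 294.  29.] rect ((466.3800354003906, 295.92645263671875), (119.24532318115234, 7.761492729187012), 15.684956550598145)
top 150 132 [195. 195.] onz18 [486. 218.  18.] dep [486. 218.  24.] rect ((486.7851867675781, 218.65126037597656), (101.94071197509766, 130.0447540283203), 16.151426315307617)
top 170 69 [171. 200.] onz18 [466. 296.  18.] dep [465. 294.  29.] rect ((467.09027099609375, 296.343017578125), (116.05078887939453, 4.491002559661865), 16.083019256591797)
top 170 247 [200. 196.] onz18 [482. 204.  18.] dep [482. 204.  18.] rect ((486.6771545410156, 218.92091369628906), (100.35846710205078, 125.8484878540039), 16.156780242919922)
scene 150 390 [285. 235.] onz18 [493. 224.  18.] dep [494. 225.  20.] rect ((484.4211730957031, 226.71542358398438), (229.670654296875, 235.8225555419922), 56.34305953979492)
scene 170 86 [317. 253.] onz18 [463. 339.  18.] dep [450. 326.   1.] rect ((448.79132080078125, 336.80133056640625), (137.5623779296875, 56.416866302490234), 23.934246063232422)
scene 170 359 [282. 234.] onz18 [496. 212.  18
[... 810 characters left out ...]
13, -0.0, -0.0, -0.77], [0.6, 0.68, 0.35, -0.13, -0.0, -0.0, -0.77], [0.6, 0.63, 0.42, -0.13, -0.0, -0.0, -0.77], [0.6, 0.58, 0.5, -0.13, -0.0, -0.0, -0.77], [0.6, 0.52, 0.56, -0.13, -0.0, -0.0, -0.77], [0.6, 0.45, 0.61, -0.13, -0.0, -0.0, -0.77], [0.6, 0.38, 0.66, -0.13, -0.0, -0.0, -0.77], [0.6, 0.3, 0.7, -0.13, -0.0, -0.0, -0.77]]
[[0.6, 0.21, 0.73, -0.13, -0.0, -0.0, -0.77], [0.6, 0.13, 0.75, -0.13, -0.0, -0.0, -0.77], [0.6, 0.04, 0.76, -0.13, -0.0, -0.0, -0.77], [0.6, -0.05, 0.76, -0.13, -0.0, -0.0, -0.77], [0.6, -0.14, 0.75, -0.13, -0.0, -0.0, -0.77], [0.6, -0.22, 0.73, -0.13, -0.0, -0.0, -0.77], [0.6, -0.31, 0.7, -0.13, -0.0, -0.0, -0.77], [0.6, -0.38, 0.66, -0.13, -0.0, -0.0, -0.77]]
```

Emit:
play_rows --steps '[[[0.6,0.64,-0.41,-0.13,0,0,-0.77],[0.6,0.69,-0.33,-0.13,0,0,-0.77],[0.6,0.72,-0.25,-0.13,0,0,-0.77],[0.6,0.74,-0.17,-0.13,0,0,-0.77],[0.6,0.76,-0.08,-0.13,0,0,-0.77],[0.6,0.76,0.01,-0.13,0,0,-0.77],[0.6,0.76,0.1,-0.13,0,0,-0.77],[0.6,0.74,0.18,-0.13,0,0,-0.77]]]'

```text
time: 0.95
tcp_pos: [255.8, -495.5, 240.5]
ee_rot: [-0.0, 0.833, 0.553, 0.0]
ft_force: [0.4, -0.4, 0.5]
opening: 0.403
grip_force: 0.0
```

Emit:
play_rows --steps '[[[0.6,0.71,0.27,-0.13,0,0,-0.77],[0.6,0.68,0.35,-0.13,0,0,-0.77],[0.6,0.63,0.42,-0.13,0,0,-0.77],[0.6,0.58,0.5,-0.13,0,0,-0.77],[0.6,0.52,0.56,-0.13,0,0,-0.77],[0.6,0.45,0.61,-0.13,0,0,-0.77],[0.6,0.38,0.66,-0.13,0,0,-0.77],[0.6,0.3,0.7,-0.13,0,0,-0.77]]]'

```text
time: 1.75
tcp_pos: [361.2, -385.5, 266.5]
ee_rot: [-0.0, 0.499, 0.866, 0.0]
ft_force: [-0.4, 0.0, -0.2]
opening: 0.4
grip_force: 0.0
```

Emit:
play_rows --steps '[[[0.6,0.21,0.73,-0.13,0,0,-0.77],[0.6,0.13,0.75,-0.13,0,0,-0.77],[0.6,0.04,0.76,-0.13,0,0,-0.77],[0.6,-0.05,0.76,-0.13,0,0,-0.77],[0.6,-0.14,0.75,-0.13,0,0,-0.77],[0.6,-0.22,0.73,-0.13,0,0,-0.77],[0.6,-0.31,0.7,-0.13,0,0,-0.77],[0.6,-0.38,0.66,-0.13,0,0,-0.77]]]'

```text
time: 2.55
tcp_pos: [467.1, -276.0, 292.5]
ee_rot: [-0.0, 0.061, 0.998, 0.0]
ft_force: [0.5, -0.3, 0.3]
opening: 0.4
grip_force: 0.0
```

```bash
python3 - <<'E'
from h import *
import pickle
p,Ro,s=cur(); print(p.round(1),s['joint_pos'].round(3),s['opening'],Ro.as_matrix().round(3).tolist())
c=cam('wrist');pickle.dump(c,open('c1.pkl','wb'))
print(-c['R'].T@c['t'],[proj(c,q).round() for q in([474,-318,108],[442,-318,108],[506,-322,108])])
cv2.imwrite('pics/w1.png',cv2.resize(c['img'],(800,600),interpolation=cv2.INTER_CUBIC)[:,:,::-1])
E
```

```text
[ 467.1 -276.   292.5] [-0.537  0.156  1.718 -0.     1.268 -1.985] 0.40010919744146706 [[-0.993, 0.122, -0.0], [0.122, 0.993, 0.0], [0.0, 0.0, -1.0]]
[ 384.61020399 -266.48329837  463.33610583] [array([224., 177.]), array([220., 150.]), array([225., 203.])]
```

View pics/w1.png

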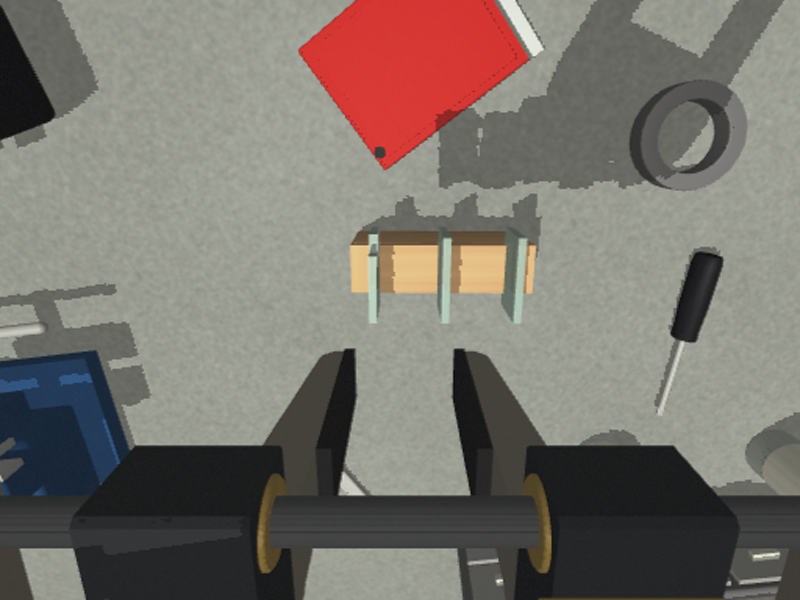

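The wrist view (800x600) shows three plates: A at (373,280), B at (446,278) and C at (516,278). Only A has a stepped corner, at its robot-side end near (374,250). I'll enlarge it and measure.

```bash
python3 - <<'E'
from h import *
import pickle
c=pickle.load(open('c1.pkl','rb'));t=pickle.load(open('c0.pkl','rb'))['top']
cv2.imwrite('pics/w1c.png',cv2.resize(c['img'][140:215,215:350],None,fx=5.5,fy=5.5,interpolation=cv2.INTER_CUBIC)[:,:,::-1])
def pts(c,box,lo,hi):
    x0,x1,y0,y1=box; hsv=cv2.cvtColor(c['img'],cv2.COLOR_RGB2HSV)
    m=cv2.inRange(hsv,lo,hi); k=np.zeros_like(m);k[y0:y1,x0:x1]=m[y0:y1,x0:x1]
    out=[]
    for q in cv2.findContours(k,cv2.RETR_EXTERNAL,cv2.CHAIN_APPROX_NONE)[0]:
        if cv2.contourArea(q)<20: continue
        mm=np.zeros_like(m);cv2.drawContours(mm,[q],-1,255,-1);v,u=np.nonzero(mm)
        P=np.array([dep(c,a,b) for a,b in zip(u,v) if c['depth'][b,a]>0])
        top=P[(P[:,2]>102)&(P[:,2]<114)]
        r=cv2.minAreaRect(np.array([onz(c,a,b,108)[:2] for a,b in zip(u,v)],np.float32))
        print('bbox',cv2.boundingRect(q),'z',np.percentile(P[:,2],[5,50,90]).round(),len(top))
        if len(top)>5: print('  top mean',top.mean(0).round(1),'x',top[:,0].min().round(),top[:,0].max().round(),'line y=ax+b',np.polyfit(top[:,0],top[:,1],1).round(3))
        print('  rect108',np.round(r[0],1),np.round(r[1],1),round(r[2],1))
        out.append(q)
print('wrist');pts(c,(215,350,140,215),(60,15,60),(100,120,255))
print('top');pts(t,(305,375,175,217),(60,15,60),(105,120,255))
# two views: plain end top corner mid
for z in(70,100,108): print(z,onz(c,239,204,z).round(1),onz(c,239,162,z).round(1),proj(t,onz(c,239,204,z)).round(1))
E
```

```text
wrist
bbox (321, 185, 14, 22) z [ 70. 106. 109.] 121
  top mean [ 512.8 -196.4  107.9] x 500.0 525.0 line y=ax+b [-1.19000e-01 -1.35163e+02]
  rect108 [ 511.1 -200.4] [15.6 26.2] 83.0
bbox (280, 184, 8, 23) z [ 71. 108. 110.] 123
  top mean [ 504.9 -250.6  108.2] x 491.0 518.0 line y=ax+b [-1.08000e-01 -1.96287e+02]
  rect108 [ 504.3 -251.6] [ 8.3 27.5] 84.5
bbox (236, 184, 7, 23) z [ 96. 108. 110.] 126
  top mean [ 498.6 -304.6  108.1] x 484.0 512.0 line y=ax+b [-1.3100e-01 -2.3903e+02]
  rect108 [ 497.9 -303.9] [ 7.1 27.5] 81.8
top
bbox (323, 183, 5, 18) z [ 76. 100. 109.] 17
  top mean [ 501.5 -195.   107.2] x 470.0 526.0 line y=ax+b [  -0.167 -111.275]
  rect108 [ 498.2 -191.1] [11.5 54.6] 77.5
70 [ 522.2 -309.6   70. ] [ 466.1 -301.7   70. ] [359.  186.9]
100 [ 511.7 -306.3  100. ] [ 459.9 -299.   100. ] [360.2 188.7]
108 [ 508.9 -305.4  108. ] [ 458.3 -298.3  108. ] [360.6 189.1]
```

View pics/w1c.png

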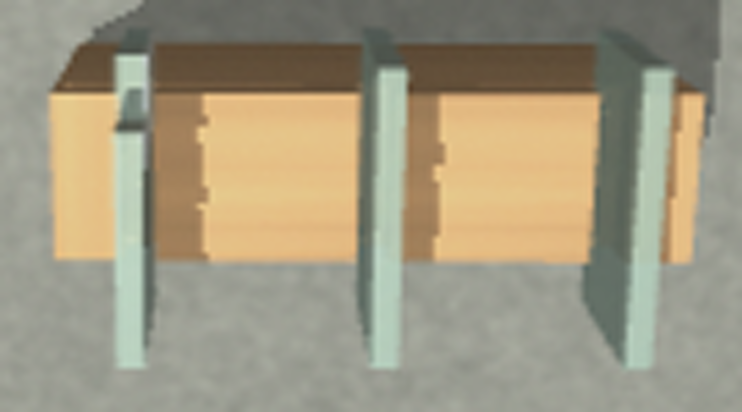

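Plate A is confirmed: it has the notch, with the white frosting on its +y side. Its top is at z=108 from depth, and the span from plain end to step is 53 mm against the expected 52. That puts its centre at about (479,-302). I'll descend now.

Emit:
play_rows --steps '[[[0.6,-0.1,-0.16,0.8,0,0,0],[0.6,-0.1,-0.16,0.8,0,0,0],[0.6,-0.1,-0.16,0.8,0,0,0],[0.6,-0.1,-0.16,0.8,0,0,0],[0.6,-0.1,-0.17,0.8,0,0,0],[0.6,-0.1,-0.17,0.8,0,0,0],[0.6,0,0,0.8,0,0,0],[0.6,0,0,0.8,0,0,0]]]'

```text
time: 3.4
tcp_pos: [478.1, -303.2, 131.5]
ee_rot: [-0.0, 0.064, 0.998, 0.0]
ft_force: [-1.0, -1.1, 0.2]
opening: 0.398
grip_force: 0.0
```

```bash
python3 - <<'E'
from h import *
p,Ro,s=cur(); print(p.round(1),s['joint_pos'].round(3))
c=cam('wrist')
print(proj(c,[479,-302.2,108]),proj(c,p))
cv2.imwrite('pics/w2.png',c['img'][:,:,::-1])
E
```

```text
[ 478.1 -303.2  131.5] [-0.568  0.357  1.835 -0.     0.95  -2.01 ]
[261.17208795 223.36887347] [259.62776476 238.03217437]
```

View pics/w2.png

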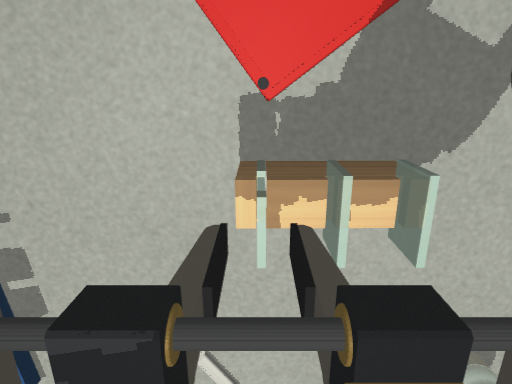

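The plate (col 262) sits between the fingers (227–290), and plate B is clear of the right finger. I'll descend 51 mm and close.

Emit:
play_rows --steps '[[[0.6,0,0.02,0.35,0,0,0],[0.6,0,0.02,0.35,0,0,0],[0.6,0,0,0.35,0,0,0],[0.6,0,0,0.35,0,0,0],[0.6,0,0,0.35,0,0,0],[0.6,0,0,0.3,0,0,0],[0.6,0,0,0,0,0,0],[0.6,0,0,0,0,0,0]]]' --force 20

```text
time: 4.25
tcp_pos: [478.7, -301.9, 81.2]
ee_rot: [-0.0, 0.063, 0.998, 0.0]
ft_force: [-0.9, -0.0, 0.3]
opening: 0.4
grip_force: 0.0
```

Emit:
play_rows --steps '[[[1,0,0,0,0,0,0],[1,0,0,0,0,0,0],[1,0,0,0,0,0,0],[1,0,0,0,0,0,0],[1,0,0,0,0,0,0],[1,0,0,0,0,0,0],[1,0,0,0,0,0,0],[1,0,0,0,0,0,0]]]' --force 20

```text
time: 5.05
tcp_pos: [478.7, -302.0, 81.5]
ee_rot: [0.0, 0.063, 0.998, -0.0]
ft_force: [-0.4, -0.1, 3.2]
opening: 0.065
grip_force: 20.0
```

Gripped at a 6 mm opening with 20 N. Lifting.

Emit:
play_rows --steps '[[[1,0,0,-0.3,0,0,0],[1,0,0,-0.6,0,0,0],[1,0,0,-0.9,0,0,0],[1,0,0,-0.9,0,0,0],[1,0,0,-0.9,0,0,0],[1,0,0,-0.9,0,0,0],[1,0,0,-0.9,0,0,0],[1,0,0,-0.6,0,0,0]]]'

```text
time: 5.85
tcp_pos: [479.0, -302.1, 233.4]
ee_rot: [0.001, 0.063, 0.998, -0.0]
ft_force: [0.2, -0.6, -1.5]
opening: 0.062
grip_force: 20.0
```

```bash
python3 - <<'E'
from h import *
p,Ro,s=cur(); print(p.round(1),s['joint_pos'].round(4),s['grip_force'],s['opening'])
# planar kinematic fit, tool down (q4=0): r,z vs q2,q3
D=[([.353621,1.634157],[np.hypot(150.13,606.18),213.87]),([.156,1.718],[np.hypot(467.1,276),292.5]),([.357,1.835],[np.hypot(478.1,303.2),131.5]),(list(s['joint_pos'][1:3]),[np.hypot(*p[:2]),p[2]])]
A=[];b=[]
for (q2,q3),(r,z) in D:
    e=q2+q3
    # L2, L3a (along), L3b(perp offset), a1, c(d1-tool)
    A+= [[np.sin(q2),np.sin(e),np.cos(e),1,0],[np.cos(q2),np.cos(e),-np.sin(e),0,1]]; b+=[r,z]
x,res,rk,sv=np.linalg.lstsq(np.array(A),np.array(b),rcond=None); print(x.round(1),rk,sv.round(3),(np.array(A)@x-b).round(1))
A=np.array(A)[:,[0,1,3,4]];x=np.linalg.lstsq(A,np.array(b),rcond=None)[0];print(x.round(1),(A@x-b).round(1))
E
```

```text
[ 479.  -302.1  233.4] [-0.5654  0.2432  1.7421  0.      1.1546 -2.0094] 19.999901354312897 0.06166101796282068
[ 5.638e+02  4.950e+02  5.680e+01 -3.000e-01 -6.260e+01] 5 [3.459 2.824 0.163 0.162 0.084] [ 0.1  0.1  0.3 -0.1  0.1 -0.1 -0.5 -0. ]
[502.7 488.6  -1.8 -57.8] [-5.4  2.1  0.1  0.5  5.1 -2.6  0.2  0. ]
```

The plate is clear of the rack and lifted to about z=233. Next I'll carry it tool-down to above the pad, turned ready for the tilt.

```bash
python3 - <<'E'
from h import *
p,Ro,s=cur()
plan(p,Ro,np.array([495,222,262.]),down(0.),24,1)
E
```

```text
[[1, 0.08, 0.87, -0.05, 0.0, 0.0, 0.4], [1, 0.14, 0.86, -0.05, 0.0, 0.0, 0.4], [1, 0.19, 0.85, -0.05, 0.0, 0.0, 0.4], [1, 0.24, 0.84, -0.05, 0.0, 0.0, 0.4], [1, 0.29, 0.82, -0.05, 0.0, 0.0, 0.4], [1, 0.34, 0.81, -0.05, 0.0, 0.0, 0.4], [1, 0.39, 0.78, -0.05, 0.0, 0.0, 0.4], [1, 0.43, 0.76, -0.05, 0.0, 0.0, 0.4]]
[[1, 0.48, 0.73, -0.05, 0.0, 0.0, 0.4], [1, 0.52, 0.7, -0.05, 0.0, 0.0, 0.4], [1, 0.56, 0.67, -0.05, 0.0, 0.0, 0.4], [1, 0.6, 0.63, -0.05, 0.0, 0.0, 0.4], [1, 0.64, 0.6, -0.05, 0.0, 0.0, 0.4], [1, 0.67, 0.56, -0.05, 0.0, 0.0, 0.4], [1, 0.7, 0.52, -0.05, 0.0, 0.0, 0.4], [1, 0.73, 0.47, -0.05, 0.0, 0.0, 0.4]]
[[1, 0.76, 0.43, -0.05, 0.0, 0.0, 0.4], [1, 0.79, 0.38, -0.05, 0.0, 0.0, 0.4], [1, 0.81, 0.33, -0.05, 0.0, 0.0, 0.4], [1, 0.83, 0.28, -0.05, 0.0, 0.0, 0.4], [1, 0.84, 0.23, -0.05, 0.0, 0.0, 0.4], [1, 0.85, 0.18, -0.05, 0.0, 0.0, 0.4], [1, 0.86, 0.13, -0.05, 0.0, 0.0, 0.4], [1, 0.87, 0.08, -0.05, 0.0, 0.0, 0.4]]
```

Emit:
play_rows --steps '[[[1,0.08,0.87,-0.05,0,0,0.4],[1,0.14,0.86,-0.05,0,0,0.4],[1,0.19,0.85,-0.05,0,0,0.4],[1,0.24,0.84,-0.05,0,0,0.4],[1,0.29,0.82,-0.05,0,0,0.4],[1,0.34,0.81,-0.05,0,0,0.4],[1,0.39,0.78,-0.05,0,0,0.4],[1,0.43,0.76,-0.05,0,0,0.4]]]'

```text
time: 6.65
tcp_pos: [483.4, -126.5, 241.7]
ee_rot: [0.0, 0.3, 0.954, 0.0]
ft_force: [-0.1, 0.5, -1.4]
opening: 0.065
grip_force: 20.0
```

Emit:
play_rows --steps '[[[1,0.48,0.73,-0.05,0,0,0.4],[1,0.52,0.7,-0.05,0,0,0.4],[1,0.56,0.67,-0.05,0,0,0.4],[1,0.6,0.63,-0.05,0,0,0.4],[1,0.64,0.6,-0.05,0,0,0.4],[1,0.67,0.56,-0.05,0,0,0.4],[1,0.7,0.52,-0.05,0,0,0.4],[1,0.73,0.47,-0.05,0,0,0.4]]]'

```text
time: 7.45
tcp_pos: [488.5, 47.9, 251.7]
ee_rot: [0.0, 0.518, 0.855, 0.0]
ft_force: [1.1, 0.6, -1.5]
opening: 0.062
grip_force: 20.0
```

Emit:
play_rows --steps '[[[1,0.76,0.43,-0.05,0,0,0.4],[1,0.79,0.38,-0.05,0,0,0.4],[1,0.81,0.33,-0.05,0,0,0.4],[1,0.83,0.28,-0.05,0,0,0.4],[1,0.84,0.23,-0.05,0,0,0.4],[1,0.85,0.18,-0.05,0,0,0.4],[1,0.86,0.13,-0.05,0,0,0.4],[1,0.87,0.08,-0.05,0,0,0.4]]]'

```text
time: 8.25
tcp_pos: [492.8, 222.3, 261.7]
ee_rot: [0.0, 0.707, 0.708, -0.0]
ft_force: [0.7, -0.9, -0.9]
opening: 0.067
grip_force: 20.0
```

Emit:
play_rows --steps '[[[1,0,0,0,-0.4,0,0],[1,0,0,0,-0.4,0,0],[1,0,0,0,-0.4,0,0],[1,0,0,0,-0.4,0,0],[1,0,0,0,-0.4,0,0],[1,0,0,0,-0.4,0,0],[1,0,0,0,0,0,0],[1,0,0,0,0,0,0]]]'

```text
time: 9.05
tcp_pos: [492.8, 221.6, 261.7]
ee_rot: [0.126, 0.694, 0.697, 0.127]
ft_force: [-0.3, -0.3, -0.3]
opening: 0.062
grip_force: 20.0
```

```bash
cat > kin.py <<'E'
from h import *
from scipy.optimize import least_squares
def fk(q,P):
    L2,L3,o,a1,d1,L4=P
    Rz=lambda a:R.from_rotvec([0,0,a]); Ry=lambda a:R.from_rotvec([0,a,0])
    A=Rz(q[0]); B=A*Ry(q[1]); C=B*Ry(q[2])
    p=np.array([0,0,d1])+A.apply([a1,0,0])+B.apply([0,0,L2])+C.apply([o,0,L3])
    D=C*Rz(q[3])*Ry(q[4])*Rz(q[5]); p=p+D.apply([0,0,L4])
    return p,D*R.from_matrix(np.array([[0,1,0],[-1,0,0],[0,0,1.]]).T)
E
python3 - <<'E'
from kin import *
p,Ro,s=cur();q=s['joint_pos'];print(p.round(1),q.round(4),Ro.as_matrix().round(3).tolist())
D=[([-1.330414,.353621,1.634157,0,1.155176,-.00235],[150.13,-606.18,213.87]),([-.537,.156,1.718,0,1.268,-1.985],[467.1,-276,292.5]),([-.568,.357,1.835,0,.95,-2.01],[478.1,-303.2,131.5]),([-.5654,.2432,1.7421,0,1.1546,-2.0094],[479,-302.1,233.4]),(q,p)]
r=least_squares(lambda P:np.concatenate([fk(a,P)[0]-b for a,b in D]),[564,495,57,0,365,428]);P=r.x;print(P.round(1),np.abs(r.fun).max())
# orientation check
print(fk(q,P)[1].as_matrix().round(3).tolist())
np.save('P.npy',P)
E
```

```text
[492.8 221.6 261.7] [ 0.5391  0.0106  2.0012 -0.2442  0.8326  0.6723] [[-0.005, 0.936, 0.351], [1.0, 0.004, 0.002], [0.0, 0.351, -0.936]]
[ 5.633e+02  4.948e+02  5.620e+01 -1.000e-01  2.917e+02  3.541e+02] 1.665239912266827
[[-0.005, 0.936, 0.351], [1.0, 0.004, 0.002], [0.0, 0.351, -0.936]]
```

The kinematic fit is good (under 2 mm). Now I'll pick a final tilt and yaw that the arm can reach with margin.

```bash
python3 - <<'E'
from kin import *
P=np.load('P.npy');lo=np.array([-2.63,-.92,.06,-1.3,.0,-3.02]);hi=np.array([2.63,2.1,2.66,4.44,2.69,3.02])
q0=cur()[2]['joint_pos']
def pose(psi,phi):
    z=np.array([np.cos(phi)*np.cos(psi),np.cos(phi)*np.sin(psi),-np.sin(phi)]); x=np.array([-np.sin(psi),np.cos(psi),0]); return R.from_matrix(np.c_[x,np.cross(z,x),z])
def ik(p,T,q0):
    f=lambda q:np.r_[(fk(q,P)[0]-p)/100,(fk(q,P)[1].inv()*T).as_rotvec()]
    r=least_squares(f,np.clip(q0,lo+.01,hi-.01),bounds=(lo,hi));return r.x,np.abs(r.fun).max()
for h in(150,190):
  for d in(10,0,-10,-20):
    for phi in(.5,.4,.3,.2):
        psi=np.radians(16+d); q=q0;e=0
        for k in np.linspace(0,1,7)[1:]:  # continuation
            ph=(np.pi/2-.359)*(1-k)+phi*k
            q,e=ik(np.array([492,222,262*(1-k)+h*k]),pose(psi*k,ph),q)
        if e<2e-3: print(h,d,phi,q.round(2),round(np.minimum(q-lo,hi-q).min(),2))
E
cat >> kin.py <<'E'
lo=np.array([-2.63,-.92,.06,-1.3,.0,-3.02]);hi=np.array([2.63,2.1,2.66,4.44,2.69,3.02])
P=np.load('P.npy')
def pose(psi,phi):
    z=np.array([np.cos(phi)*np.cos(psi),np.cos(phi)*np.sin(psi),-np.sin(phi)]); x=np.array([-np.sin(psi),np.cos(psi),0]); return R.from_matrix(np.c_[x,np.cross(z,x),z])
def ik(p,T,q0):
    f=lambda q:np.r_[(fk(q,P)[0]-p)/100,(fk(q,P)[1].inv()*T).as_rotvec()]
    r=least_squares(f,np.clip(q0,lo+.01,hi-.01),bounds=(lo,hi));return r.x,np.abs(r.fun).max()
E
python3 - <<'E'
from kin import *
q0=cur()[2]['joint_pos']; ph0=np.pi/2-.359
for h in(130,170,205):
  for d in(28,24,20,12,4):
    psi=np.radians(16+d); q=q0;pk=np.array([492,222,262.])
    for k in np.linspace(0,1,6)[1:]: q,e=ik(pk,pose(psi*k,ph0),q)
    out=[]
    for k in np.linspace(0,1,16)[1:]:
        ph=ph0+(0.2-ph0)*k
        qn,e=ik(np.array([492,222,262+(h-262)*k]),pose(psi,ph),q)
        if e>2e-3: break
        out.append((round(ph,2),qn.round(2).tolist(),round(np.abs(qn-q).max(),2)));q=qn
    print(h,d,out[-1],[o[2] for o in out])
E
```

```text
130 28 (np.float64(0.47), [0.01, 0.36, 2.53, 2.27, 0.93, -2.93], np.float64(0.15)) [np.float64(0.09), np.float64(0.11), np.float64(0.15), np.float64(0.21), np.float64(0.28), np.float64(0.34), np.float64(0.34), np.float64(0.29), np.float64(0.23), np.float64(0.18), np.float64(0.15)]
130 24 (np.float64(0.47), [0.08, 0.35, 2.56, 2.43, 0.92, -2.98], np.float64(0.17)) [np.float64(0.1), np.float64(0.1), np.float64(0.14), np.float64(0.21), np.float64(0.31), np.float64(0.41), np.float64(0.42), np.float64(0.33), np.float64(0.23), np.float64(0.17), np.float64(0.17)]
130 20 (np.float64(0.47), [0.15, 0.35, 2.58, 2.6, 0.92, -3.02], np.float64(0.19)) [np.float64(0.1), np.float64(0.1), np.float64(0.12), np.float64(0.19), np.float64(0.33), np.float64(0.52), np.float64(0.55), np.float64(0.37), np.float64(0.22), np.float64(0.17), np.float64(0.19)]
130 12 (np.float64(0.6), [0.35, 0.13, 2.54, 2.9, 0.5, -3.01], np.float64(0.18)) [np.float64(0.11), np.float64(0.11), np.float64(0.12), np.float64(0.12), np.float64(0.2), np.float64(0.88), np.float64(1.25), np.float64(0.29), np.float64(0.18)]
130 4 (np.float64
[... 2182 characters left out ...]
.54, 0.89, -2.94], np.float64(0.17)) [np.float64(0.09), np.float64(0.09), np.float64(0.1), np.float64(0.15), np.float64(0.23), np.float64(0.35), np.float64(0.46), np.float64(0.43), np.float64(0.3), np.float64(0.2), np.float64(0.15), np.float64(0.17)]
205 12 (np.float64(0.54), [0.34, 0.04, 2.54, 2.87, 0.48, -2.97], np.float64(0.16)) [np.float64(0.1), np.float64(0.1), np.float64(0.1), np.float64(0.11), np.float64(0.12), np.float64(0.31), np.float64(1.08), np.float64(0.87), np.float64(0.25), np.float64(0.16)]
205 4 (np.float64(0.81), [0.49, -0.09, 2.35, -0.65, 0.16, 0.75], np.float64(0.33)) [np.float64(0.1), np.float64(0.1), np.float64(0.1), np.float64(0.11), np.float64(0.13), np.float64(0.33)]
```

Feasible: yaw first to 41° (25° off square), then tilt to 0.45 rad with the wrist staying away from its singularity.

```bash
python3 - <<'E'
from kin import *
p,Ro,s=cur(); psi=np.radians(41);p1=np.array([490,222,262.])
R1=pose(psi,np.pi/2-.359)
plan(p,Ro,p1,R1,8,1)
plan(p1,R1,np.array([490,222,195.]),pose(psi,.45),24,1)
E
```

```text
[[1, 0.0, -0.01, -0.01, -0.0, 0.21, -0.55], [1, 0.0, -0.01, -0.01, -0.0, 0.21, -0.55], [1, 0.0, -0.01, -0.01, -0.0, 0.21, -0.55], [1, 0.01, -0.01, -0.01, -0.0, 0.21, -0.55], [1, 0.01, -0.01, -0.01, -0.0, 0.21, -0.55], [1, 0.01, -0.01, -0.01, -0.0, 0.21, -0.55], [1, 0.01, -0.01, -0.01, -0.0, 0.21, -0.55], [1, 0.01, -0.01, -0.0, -0.0, 0.21, -0.55]]
[[1, 0.0, -0.04, 0.1, -0.21, 0.0, 0.0], [1, 0.0, -0.04, 0.1, -0.21, 0.0, 0.0], [1, 0.0, -0.05, 0.1, -0.21, 0.0, 0.0], [1, 0.0, -0.05, 0.1, -0.21, 0.0, 0.0], [1, 0.0, -0.05, 0.1, -0.21, 0.0, 0.0], [1, 0.0, -0.06, 0.1, -0.21, 0.0, 0.0], [1, 0.0, -0.06, 0.1, -0.21, 0.0, 0.0], [1, 0.0, -0.06, 0.09, -0.21, 0.0, 0.0]]
[[1, 0.0, -0.06, 0.09, -0.21, 0.0, 0.0], [1, 0.0, -0.07, 0.09, -0.21, 0.0, 0.0], [1, 0.0, -0.07, 0.09, -0.21, 0.0, 0.0], [1, 0.0, -0.07, 0.08, -0.21, 0.0, 0.0], [1, 0.0, -0.08, 0.08, -0.21, 0.0, 0.0], [1, 0.0, -0.08, 0.08, -0.21, 0.0, 0.0], [1, 0.0, -0.08, 0.08, -0.21, 0.0, 0.0], [1, 0.0, -0.08, 0.07, -0.21, 0.0, 0.0]]
[[1, 0.0, -0.09, 0.07, -0.21, 0.0, 0.0], [1, 0.0, -0.09, 0.07, -0.21, 0.0, 0.0], [1, 0.0, -0.09, 0.07, -0.21, 0.0, 0.0], [1, 0.0, -0.09, 0.06, -0.21, 0.0, 0.0], [1, 0.0, -0.09, 0.06, -0.21, 0.0, 0.0], [1, 0.0, -0.1, 0.06, -0.21, 0.0, 0.0], [1, 0.0, -0.1, 0.05, -0.21, 0.0, 0.0], [1, 0.0, -0.1, 0.05, -0.21, 0.0, 0.0]]
```

Emit:
play_rows --steps '[[[1,0,-0.01,-0.01,0,0.21,-0.55],[1,0,-0.01,-0.01,0,0.21,-0.55],[1,0,-0.01,-0.01,0,0.21,-0.55],[1,0.01,-0.01,-0.01,0,0.21,-0.55],[1,0.01,-0.01,-0.01,0,0.21,-0.55],[1,0.01,-0.01,-0.01,0,0.21,-0.55],[1,0.01,-0.01,-0.01,0,0.21,-0.55],[1,0.01,-0.01,0,0,0.21,-0.55]]]'

```text
time: 9.85
tcp_pos: [491.0, 222.0, 262.8]
ee_rot: [0.073, 0.409, 0.895, 0.164]
ft_force: [-0.7, 0.3, -0.3]
opening: 0.065
grip_force: 20.0
```

Emit:
play_rows --steps '[[[1,0,-0.04,0.1,-0.21,0,0],[1,0,-0.04,0.1,-0.21,0,0],[1,0,-0.05,0.1,-0.21,0,0],[1,0,-0.05,0.1,-0.21,0,0],[1,0,-0.05,0.1,-0.21,0,0],[1,0,-0.06,0.1,-0.21,0,0],[1,0,-0.06,0.1,-0.21,0,0],[1,0,-0.06,0.09,-0.21,0,0]]]'

```text
time: 10.65
tcp_pos: [491.1, 222.0, 240.5]
ee_rot: [0.125, 0.398, 0.866, 0.276]
ft_force: [-0.2, -0.6, -0.1]
opening: 0.067
grip_force: 20.0
```

```bash
python3 - <<'E'
from kin import *
p,Ro,s=cur(); print(p.round(1),s['joint_pos'].round(3),Ro.as_matrix()[2].round(3),Ro.as_matrix()[:,0].round(3),s['ft_force'])
E
```

```text
[491.1 222.  240.5] [ 0.247 -0.052  2.222  0.596  0.482 -0.927] [ 0.003  0.577 -0.817] [-0.652  0.758  0.003] [-0.15905127 -0.62412589 -0.1241344 ]
```

Tracking matches the model, so I'll continue the tilt.

Emit:
play_rows --steps '[[[1,0,-0.06,0.09,-0.21,0,0],[1,0,-0.07,0.09,-0.21,0,0],[1,0,-0.07,0.09,-0.21,0,0],[1,0,-0.07,0.08,-0.21,0,0],[1,0,-0.08,0.08,-0.21,0,0],[1,0,-0.08,0.08,-0.21,0,0],[1,0,-0.08,0.08,-0.21,0,0],[1,0,-0.08,0.07,-0.21,0,0]]]'

```text
time: 11.45
tcp_pos: [491.8, 221.7, 218.8]
ee_rot: [0.175, 0.379, 0.824, 0.383]
ft_force: [-0.1, 1.2, -1.2]
opening: 0.066
grip_force: 20.0
```

Emit:
play_rows --steps '[[[1,0,-0.09,0.07,-0.21,0,0],[1,0,-0.09,0.07,-0.21,0,0],[1,0,-0.09,0.07,-0.21,0,0],[1,0,-0.09,0.06,-0.21,0,0],[1,0,-0.09,0.06,-0.21,0,0],[1,0,-0.1,0.06,-0.21,0,0],[1,0,-0.1,0.05,-0.21,0,0],[1,0,-0.1,0.05,-0.21,0,0]]]'

```text
time: 12.25
tcp_pos: [491.9, 220.9, 196.2]
ee_rot: [0.222, 0.354, 0.769, 0.483]
ft_force: [0.4, -0.2, -0.6]
opening: 0.067
grip_force: 20.0
```

```bash
python3 - <<'E'
from kin import *
p,Ro,s=cur(); M=Ro.as_matrix();print(p.round(1),s['joint_pos'].round(3),'tilt',np.degrees(np.arccos(M[2,1])),'x yaw',np.degrees(np.arctan2(M[1,0],M[0,0])),s['grip_force'],s['opening'],s['ft_force'])
c=cam('wrist');t=cam('top');sc=cam('scene')
im=np.zeros((384,800,3),np.uint8);im[:,:400]=cv2.resize(c['img'],(400,300))[:,:,:].repeat(1,0)[0:300].copy() if 0 else 0
im[:300,:400]=cv2.resize(c['img'],(400,300))
print(proj(t,p),proj(sc,p))
u,v=proj(t,p).astype(int);a=t['img'][v-30:v+30,u-40:u+40];im[:300,400:]=cv2.resize(a,(400,300),interpolation=cv2.INTER_CUBIC)
big=np.zeros((600,800,3),np.uint8);big[:300]=im[:300]
u,v=proj(sc,p).astype(int);big[300:,:400]=cv2.resize(sc['img'][v-45:v+45,u-60:u+60],(400,300),interpolation=cv2.INTER_CUBIC)
big[300:,400:]=cv2.resize(t['img'],(400,300))
cv2.imwrite('pics/f.png',big[:,:,::-1])
E
```

```text
[491.9 220.9 196.2] [ 0.035  0.272  2.562  2.336  0.893 -2.896] tilt 25.75865123434613 x yaw 130.60027135976063 20.000614821910858 0.0665908026977076 [ 0.44263642 -0.18937042 -0.61836571]
[188.88581673 184.65969506] [287.85776372 187.79893257]
```

View pics/f.png

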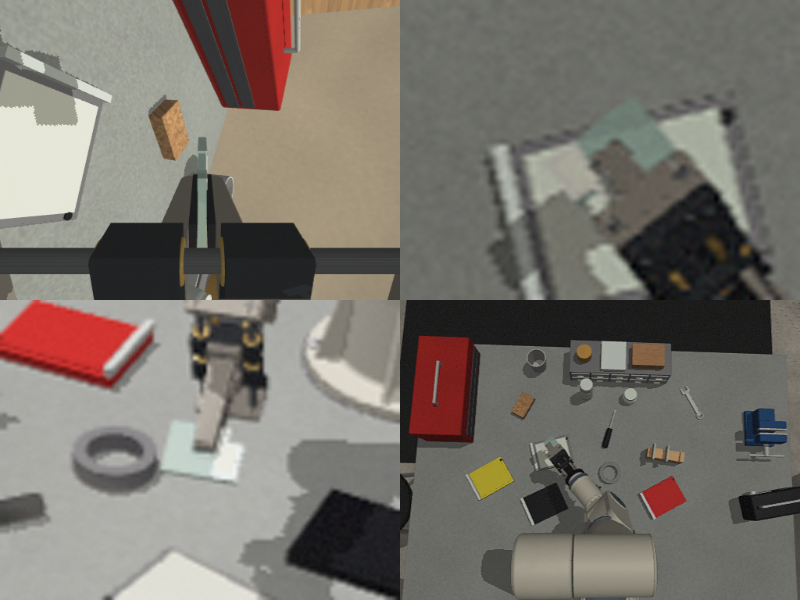

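The plate is held above the pad, label face up, with its white frosted end towards the rail. In the scene crop its bottom edge runs from (165,475) to (237,481). I'll check that it hasn't turned in the grip.

```bash
python3 - <<'E'
from kin import *
p,Ro,s=cur();sc=cam('scene');M=Ro.as_matrix()
o=proj(sc,p).astype(int)
f=lambda q:((proj(sc,q)-o+[60,45])*400/120+[0,300]).round()
for dx in(33,-33): print('low edge',dx,f(p+M[:,2]*24+M[:,0]*dx),'up edge',f(p-M[:,2]*26+M[:,0]*dx))
# plate points by depth near the plate plane, outside the fingers
v,u=np.mgrid[o[1]-20:o[1]+25,o[0]-30:o[0]+30]
Q=np.array([dep(sc,a,b) for a,b in zip(u.ravel(),v.ravel())]);L=(Q-p)@M
k=(np.abs(L[:,1]-3)<4)&(np.abs(L[:,2])<45)&(np.abs(L[:,0])<50)
print(k.sum(),L[k].min(0).round(1),L[k].max(0).round(1)); 
B=[(x,L[k&(np.abs(L[:,0]-x)<3)][:,2].max().round(1)) for x in range(-30,33,6) if (k&(np.abs(L[:,0]-x)<3)).any()];print(B)
E
```

```text
low edge 33 [233. 481.] up edge [244. 431.]
low edge -33 [157. 468.] up edge [170. 419.]
261 [-35.   -0.8 -33.5] [30.6  7.  24.7]
[(-30, np.float64(22.4)), (-24, np.float64(21.5)), (-18, np.float64(23.5)), (-12, np.float64(24.7)), (-6, np.float64(23.6)), (0, np.float64(22.5)), (6, np.float64(22.9)), (12, np.float64(23.9)), (18, np.float64(24.4)), (24, np.float64(23.1)), (30, np.float64(23.9))]
```

No slip: the lower edge is parallel to the tool within about 2°. I'll settle the arm, then hand in.

Emit:
play_rows --steps '[[[1,0,0,0,0,0,0],[1,0,0,0,0,0,0],[1,0,0,0,0,0,0],[1,0,0,0,0,0,0],[1,0,0,0,0,0,0],[1,0,0,0,0,0,0],[1,0,0,0,0,0,0],[1,0,0,0,0,0,0]]]'

```text
time: 13.25
tcp_pos: [489.6, 221.6, 195.3]
ee_rot: [0.22, 0.354, 0.77, 0.482]
ft_force: [-0.1, 1.5, 0.5]
opening: 0.062
grip_force: 20.0
```

```bash
python3 -c "
from plant import manip
print(manip.sense()['tcp_pos'],manip.hand_in())"
```

```text
the job is handed in; nothing more can be done
[489.5864329  221.64064033 195.3115296 ] None
```

I handed the job in with the notched plate held steady about 195 mm above the bench and over the pad's centre, label face up and frosted end towards the rail; it sits about 26° off level and 25° off square (limit 34° each), and hand-in returned no verdict.

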